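Set the blue flow gate to run

TASK

Set the blue flow gate to run: with a fingertip, gently push the blue knob along the long leg of its L-shaped slot to the corner, then sideways along the short leg until it is fully home at the end beside the green dot. Only push it, never grip or lift it, and leave the grey gate's knob and everything else on the bench as they are.

Things in the scene. Friction and masses are not known exactly. Their poses are not given: they have to be found in the camera images.
- gate_blue: fixed metal box 170 (x) by 160 (y) mm, flat white top at 51 mm with a blue square; origin: centre of its underside. Slot 18 mm wide; in the gate's frame the pin axis runs from (-45, -25) mm at the red dot along +x to the corner (35, -25), then along +y to the home end (35, 35) near the green dot. Ends and corner are hard stops; the corner's inner edge is bevelled 5 mm. No obstacles on the top.
- pin_blue_knob (a point): centre of the blue knob: upright cylinder 26 mm diameter, 32 mm high, centre 72 mm and underside 56 mm above the bench, on a 14 mm pin with 2 mm play in the slot and a wide foot below that keeps it in. 0.2 to 0.33 kg, slides with under 2 N, no spring, stays where left. Starts in the first 30 mm of the long leg.
- gate_blue_corner (a point): point where the knob's centre is when the pin stands in the corner of the blue gate's slot, at 72 mm height (the pin can go up to 2 mm farther in x)
- gate_blue_home (a point): point where the knob's centre is at the home end of the short leg, at 72 mm height (the pin can go up to 2 mm farther in y before it meets the end)
- pin_grey_knob (a point): centre of the grey knob on the other gate (grey square on its top), the mirror image of the blue gate with the same sizes; not to be touched
- gate_grey: fixed grey flow gate: the same box as the blue one with a mirrored slot (short leg towards its -y); origin at the centre of its underside; not to be used
- beaker: open glass beaker, 60 mm diameter, 80 mm high, origin at the centre of its underside
- jar: small amber jar with white cap, 54 mm diameter, 60 mm high, origin at the centre of its underside
- amber_a: amber bottle, 64 mm diameter, 150 mm high, origin at the centre of its underside
- amber_b: another amber bottle like the first, same sizes and origin
- spatula: steel spatula with black handle lying flat on the bench, 180 mm long, origin under its middle
- vial: clear vial with white cap, 28 mm diameter, 50 mm high, origin at the centre of its underside
- pin_blue: the blue knob with its pin and foot, as one body; origin at the centre of the underside of its foot, 39 mm below the knob's centre; turns freely about its axis

How it is judged:
On the way, in this order (a step that is already met when the one before it is completed fails the run):
1. the blue pin stands in the corner of its slot (within 6 mm) (horizontal distance between pin_blue_knob and gate_blue_corner below 0.006 m), for 0.1 s.
2. the blue pin has reached the home end (within 5 mm) (horizontal distance between pin_blue_knob and gate_blue_home below 0.005 m), for 0.2 s.
At the end, for the whole second after the job is handed in: the blue knob's centre stands within 5 mm (horizontally) of the home point, at rest and down in its slot; the grey knob is within 8 mm and each other loose thing within 20 mm of where it began, upright as it was (horizontal distance between pin_blue_knob and gate_blue_home below 0.005 m and linear speed of pin_blue below 0.01 m/s and height (world z) of pin_blue_knob below 0.077 m and distance of pin_grey_knob from where it was at the start of the episode below 0.008 m and distance of each of beaker, jar, amber_a, amber_b, spatula, vial from where it was at the start of the episode below 0.02 m and angle between each of beaker, jar, amber_a, amber_b, spatula, vial's own z axis and vertical below 0.2 rad); the robot touches nothing.
It fails at once if the blue knob is lifted (its centre more than 5 mm above its normal height) (height (world z) of pin_blue_knob above 0.077 m).
It fails at once if the blue knob is gripped or pushed roughly (over 35 N from the fingers) (contact force between the fingers and pin_blue above 35 N).
It fails at once if the grey knob is moved by more than 8 mm (distance of pin_grey_knob from where it was at the start of the episode above 0.008 m).
It fails at once if a bystander is moved by more than 20 mm, lifted or knocked over (distance of any of beaker, jar, amber_a, amber_b, spatula, vial from where it was at the start of the episode above 0.02 m).
It also fails if it takes over 45 s, if anything falls off the work surface, if the arm or the gripper's body presses on something with over 40 N, if the wrist force passes 120 N, or if a joint passes its speed limit or range.

ROBOT

A 6-joint arm with a two-finger parallel gripper is mounted at the origin on the work surface. World frame = base frame: x ahead of the robot, y to its left, z up, the work surface at z = 0. Lengths are in m, angles in rad, forces in N, time in s.
With the tool pointing down it reaches from about 0.375 to 0.975 m from the base axis. Payload 3.8 kg.
Tool frame: the origin (TCP) lies between the finger pads; the fingertips stand 22 mm ahead of it and the grasp point (between the pads) lies 3 mm ahead of it (bot.finger_overhang is the distance from the TCP to the fingertips, in m); x points along the fingers, y is the direction in which the jaws open and shut, and the axes are right-handed (so a half turn about x gives the same grasp; the last joint's range is limited). The gripper opens to 85 mm and grips with 20 to 120 N. Pads are 22 mm wide; open, the fingers measure 114 mm over their backs; the gripper's body (76 mm by 85 mm) begins 54 mm behind the grasp point. The pads swing forward as they close: fully open they stand 13 mm farther back than shut.
Start: joints at [1.254, 0.264, 1.604, -0, 1.274, -0.037], TCP at [0.186, 0.649, 0.253] pointing down, gripper open.
Joint ranges: [-2.63, 2.63], [-0.94, 2.18], [0.31, 2.57], [-1.31, 4.45], [0, 2.66], [-2.55, 2.55]. Speed limits (rad/s): [2.57, 2.57, 3.14, 3.14, 3.14, 3.14].

INTERFACE

Orientations are given as a rotation vector (axis times angle).
In Python, from workcell import bot gives the robot as it stands. The module is installed in compiled form; this text tells all that it offers.
- The arm moves only by the tool arm_command, never from a script. Its argument "series" is a list that holds one entry, the list of rows, each a list of 7 numbers: the turn, a rotation vector about the tool's x, y, z in rad, then the shift along the tool's x, y, z in cm, then the opening, from 0 (shut) to 1 (fully open). In form: [[[rx, ry, rz, x, y, z, grip], ...]]. A call has 1 to 10 rows; each row shifts and turns the pose as measured when the row begins, along the tool's axes as they then stand; what a row does not reach is not made up. A row lasts 1/10 s, in which the tool goes at most 50 mm and 8.59 degrees, less where a joint would pass 70% of its speed; a pose out of reach is approached as far as the arm can. A call is refused whole if a number of a shift passes 5 or a number of a turn 0.15, either way. A call with a gripper value outside its range is refused whole. The fingers move at their own pace and stop on an object; "newtons" is the grip in N (left out, the last holds). Time passes only in rows, so rows that do not move let the fingers close. It gives the time, the measured TCP pose, the force and the opening at its end, in the units of the state.
- bot.read_state(): the state, without advancing time (a new reading comes with each control period).
- bot.read_camera(name): name is "scene" or "top" or "wrist"; returns (picture, depth): 400x640x3 uint8, blue, green, red; 400x640 float32, m along the optical axis (not along the pixel's ray), 0 where there is no reading.
- bot.camera_info(name): a dict with "K" (3x3 intrinsics, pixels), "dist_coeffs" ([k1, k2, p1, p2, k3] as OpenCV has them; the pictures are not rectified), "extrinsics" (4x4, takes a point from camera to world coordinates). Camera axes: x right, y down, z forward; pixel columns grow to the right and rows downward; lengths in m; the calibration is good to about 2 mm. A picture is of the moment at which its call begins: read the wrist's pose just before it. camera_info takes no time and is no camera call; for the wrist camera it gives the pose at the moment of the call.
- bot.finish_job(): hands the job in, once; it reports no verdict.
The state is a dict: "time": time; "q": joint angles; "joint_vel": joint speeds; "joint_torque": joint torques, N m; "tool_pos": TCP position; "tcp_rot": TCP orientation; "wrist_force": force on the tool from outside, world axes, zero at the start; "torque": the same for the moment, N m; "width": opening from 0.0 (shut) to 1.0 (fully open).
Only numpy, scipy, OpenCV 4.12 (cv2) and the standard library are available. Lean on these libraries where they do the work, as an engineer would, in place of code of your own. Each camera call takes 0.05 s, during which the arm holds its last target.

## Working session

There is one attempt and no reset: what is moved stays moved. The work goes in short steps, Python scripts to look and compute and a tool call to move; the robot and the scene stay as the last step left them, time stands still between calls to the robot, and variables do not carry over. Pictures are saved under pics/ and viewed, and the job is handed in when it is done.

Besides the shell and the picture viewer there is one more tool, called by a JSON object that holds its "api" and its "payload". arm_command: Moves the arm, as the interface text tells. Its arguments: {"type":"object","properties":{"series":{"type":"array"},"newtons":{"type":"number"}},"required":["series"]}

```bash
mkdir -p pics; python3 - <<'E'
from workcell import bot
import cv2,numpy as np
s=bot.read_state();print(s)
for n in("top","scene"):
    p,d=bot.read_camera(n);cv2.imwrite(f"pics/{n}0.png",p);np.save(f"pics/{n}0.npy",d)
    i=bot.camera_info(n);print(n,i)
E
```

```text
{'time': 0.0, 'q': array([ 1.25412536e+00,  2.64791199e-01,  1.60536007e+00,  3.57615376e-06,
        1.27367552e+00, -3.68848276e-02]), 'joint_vel': array([ 3.82733009e-04, -1.45182807e-05, -7.08309275e-04, -8.24987137e-04,
        3.91959326e-04, -8.36451553e-04]), 'joint_torque': array([-3.35367531e-04, -5.15115988e+01, -3.67305315e+01, -3.70197859e-04,
        1.30731976e-02, -6.92691238e-07]), 'tool_pos': array([0.18618437, 0.64812076, 0.25194384]), 'tcp_rot': array([ 0.2178951 ,  1.56001251, -0.22135827]), 'wrist_force': array([-0.31082372,  0.40797403,  0.31712888]), 'torque': array([-0.02368796,  0.03776335, -0.02200852]), 'width': 0.9985371612530267}
top {'K': array([[462.49342065,   0.        , 322.75060907],
       [  0.        , 462.49342065, 195.73632729],
       [  0.        ,   0.        ,   1.        ]]), 'dist_coeffs': array([-0.04399423,  0.        ,  0.        ,  0.        ,  0.        ]), 'extrinsics': array([[ 0.00968383, -0.99669981,  0.08059602,  0.3953777 ],
       [-0.99973921, -0.00798322,  0.02139598, -0.03597358],
       [-0.02068195, -0.08078219, -0.99651718,  1.55937268],
       [ 0.        ,  0.        ,  0.        ,  1.        ]])}
scene {'K': array([[409.75329652,   0.        , 319.61214113],
       [  0.        , 409.75329652, 201.58884166],
       [  0.        ,   0.        ,   1.        ]]), 'dist_coeffs': array([-0.00842259,  0.        ,  0.        ,  0.        ,  0.        ]), 'extrinsics': array([[-0.76969309,  0.41945136, -0.48128277,  0.98400557],
       [ 0.6382964 ,  0.4911362 , -0.59275876,  0.56814962],
       [-0.01225808, -0.76344337, -0.64575843,  0.69919639],
       [ 0.        ,  0.        ,  0.        ,  1.        ]])}
```

View pics/top0.png

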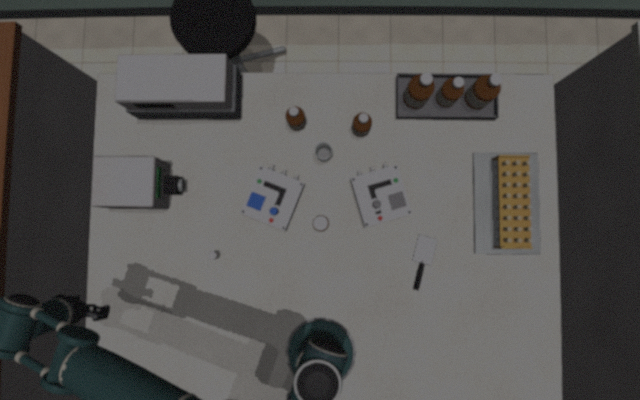

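View pics/scene0.png

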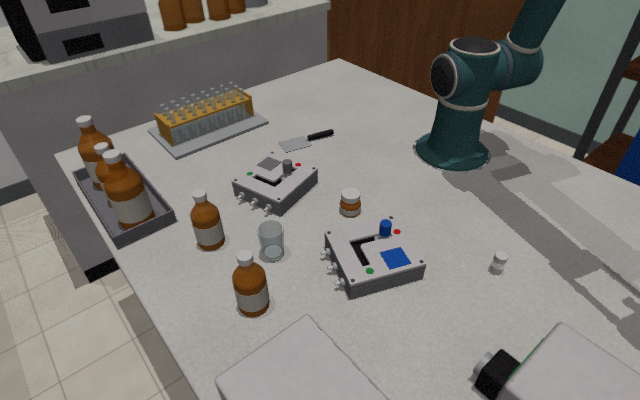

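Blue gate is at about (273,197) in the top view, with its knob at (274,210), the red dot at (270,225), the green dot at (260,180) and the slot corner near (285,188). The grey gate is at (381,195). Next I'll zoom and measure.

```bash
cat > h.py <<'E'
import cv2,numpy as np
from workcell import bot
def ray(info,px,z):
    u=cv2.undistortPoints(np.array(px,float).reshape(-1,1,2),info['K'],info['dist_coeffs']).reshape(-1,2)
    E=info['extrinsics'];d=np.c_[u,np.ones(len(u))]@E[:3,:3].T;o=E[:3,3]
    return o+d*((z-o[2])/d[:,2])[:,None]
def proj(info,P):
    E=np.linalg.inv(info['extrinsics']);P=np.array(P,float).reshape(-1,3)
    return cv2.projectPoints(P,cv2.Rodrigues(E[:3,:3])[0],E[:3,3],info['K'],info['dist_coeffs'])[0].reshape(-1,2)
E
python3 - <<'E'
from h import *
# metric rectified view of top face (1px=0.5mm) from both cams
for n in("top","scene"):
    p=cv2.imread(f"pics/{n}0.png");i=bot.camera_info(n)
    if n=="top":c=ray(i,[[273,197]],.051)[0];print(c)
    xs=c[0]+.15-np.arange(600)*.0005; ys=c[1]+.15-np.arange(600)*.0005
    Y,X=np.meshgrid(ys,xs)
    m=proj(i,np.c_[X.ravel(),Y.ravel(),np.full(X.size,.051)]).reshape(600,600,2).astype(np.float32)
    o=cv2.remap(p,m[...,0],m[...,1],cv2.INTER_CUBIC);cv2.imwrite(f"pics/{n}_r.png",cv2.convertScaleAbs(o,alpha=1.4))
E
```

```text
[0.51190412 0.15963682 0.051     ]
```

View pics/top_r.png

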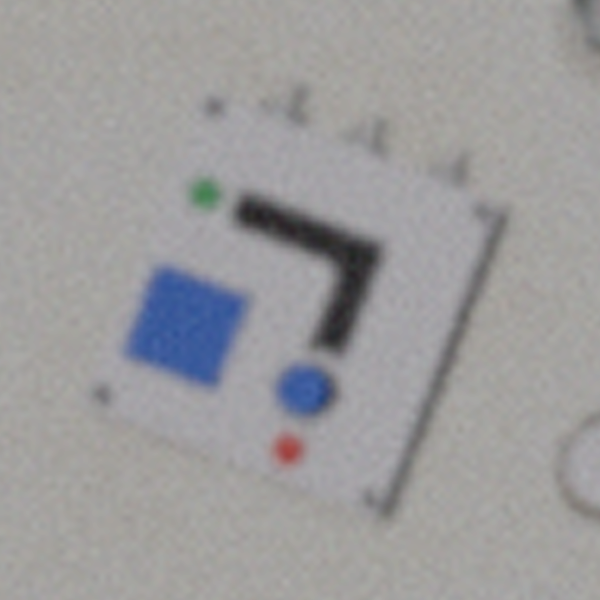

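View pics/scene_r.png

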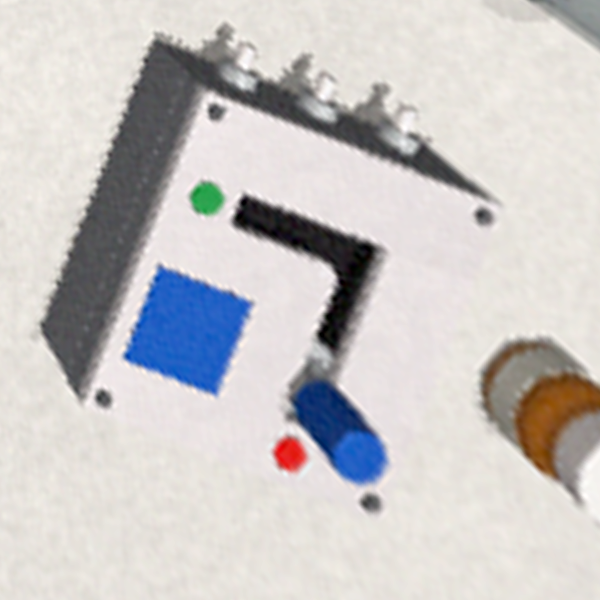

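Both views agree to a few mm, with the screws at about (215,110), (486,213), (373,501) and (102,396). I'll use them for the gate pose, and measure the knob and its neighbours.

```bash
cat >> h.py <<'E'
from scipy.spatial.transform import Rotation as Ro
c0=np.array([0.51190412,0.15963682])
def r2w(px): px=np.atleast_2d(px);return np.c_[c0[0]+.15-px[:,1]*.0005,c0[1]+.15-px[:,0]*.0005]
def bluemask(p):
    h=cv2.cvtColor(p,cv2.COLOR_BGR2HSV);return cv2.inRange(h,(100,110,40),(130,255,255))
E
python3 - <<'E'
from h import *
S=np.array([[215,112],[485,215],[371,502],[103,398.]]);T=np.array([[214,106],[487,212],[374,500],[101,394.]])
q=[]
for A in(S,T,(S+T)/2):
    w=r2w(A);c=w.mean(0);v=(w[0]+w[1]-w[2]-w[3]);u=(w[0]+w[3]-w[1]-w[2])
    print(c,np.degrees(np.arctan2(v[1],v[0])),np.degrees(np.arctan2(-u[0],u[1])))
it=bot.camera_info("top");isc=bot.camera_info("scene")
p=cv2.imread("pics/top0.png");m=bluemask(p)
n,l,st,ce=cv2.connectedComponentsWithStats(m)
for k in range(1,n):
    if st[k,4]>8: print("blue",st[k],ce[k],ray(it,[ce[k]],.085)[0],ray(it,[ce[k]],.051)[0])
for nm,px,z in(("amberb1",(293,110),.15),("amber2",(364,117),.15),("beaker",(323,152),.06),("jar",(321,223),.06),("vial",(217,253),.05),("greyknob",(376,205),.085)):
    print(nm,ray(it,[px],z)[0])
s=bot.read_state();R=Ro.from_rotvec(s['tcp_rot']).as_matrix();print(R.round(3),s['tool_pos'],s['time'])
E
```

```text
[0.50852912 0.16288682] -21.52503765569285 -21.044647129446812
[0.51040412 0.16263682] -21.42311151739855 -21.220115245036357
[0.50946662 0.16276182] -21.473959355958264 -21.133080594345003
blue [248 193  16  17 183] [255.4863388  200.83606557] [0.49647526 0.21140355 0.085     ] [0.49880663 0.21710823 0.051     ]
blue [270 208   7   6  33] [273.39393939 210.51515152] [0.46591773 0.15317173 0.085     ] [0.46754443 0.15753355 0.051     ]
amberb1 [0.77648878 0.08954879 0.15      ]
amber2 [ 0.75526748 -0.13124135  0.15      ]
beaker [ 0.66055413 -0.00320507  0.06      ]
jar [0.42801814 0.00103153 0.06      ]
vial [0.32697307 0.34021361 0.05      ]
greyknob [ 0.48635219 -0.17440245  0.085     ]
[[-0.001  0.276  0.961]
 [-0.002  0.961 -0.276]
 [-1.    -0.002 -0.   ]] [0.18620317 0.6481579  0.25208504] 0.1
```

{"api": "arm_command", "payload": {"series": [[[0.092,0,0,0,0,0,0],[0,0,0,0,-3.2,3.6,0],[0,0,0,0,-3.2,3.6,0],[0,0,0,0,-3.2,3.6,0],[0,0,0,0,-3.2,3.6,0],[0,0,0,0,-3.2,3.6,0],[0,0,0,0,-3.2,3.6,0],[0,0,0,0,-3.2,3.6,0],[0,0,0,0,0,0,0]]], "newtons": 20}}

```text
time: 1.0
tool_pos: [0.3408, 0.336, 0.2457]
tcp_rot: [0.282, 1.553, -0.3]
wrist_force: [-0.1, 0.1, 0.2]
width: -0.001
```

```bash
cat >> h.py <<'E'
G=np.array([.5095,.1628]);yaw=np.radians(-21.3)
Rg=np.array([[np.cos(yaw),-np.sin(yaw)],[np.sin(yaw),np.cos(yaw)]])
def gate(w): return Rg.T@(np.array(w)[:2]-G)*1000
def st():
    s=bot.read_state();R=Ro.from_rotvec(s['tcp_rot']).as_matrix()
    print("t",round(s['time'],2),"tcp",s['tool_pos'].round(4),"gate mm",gate(s['tool_pos']).round(1),"F",s['wrist_force'].round(1),"w",round(s['width'],3))
    print("yaw z in gate deg",round(np.degrees(np.arctan2(R[1,2],R[0,2])-yaw),2),"x axis",R[:,0].round(3))
    return s,R
def need(X,Y,z):
    s,R=st();w=np.r_[G+Rg@np.array([X,Y])/1000,z];print("need tool cm",(R.T@(w-s['tool_pos'])*100).round(2))
E
python3 -c "
from h import *
need(-75,-25,.085)"
```

```text
t 1.0 tcp [0.3408 0.336  0.2457] gate mm [-220.1  100.1] F [-0.1  0.1  0.2] w -0.001
yaw z in gate deg 0.07 x axis [-0.004 -0.011 -1.   ]
need tool cm [ 16.21 -12.34  14.5 ]
```

{"api": "arm_command", "payload": {"series": [[[0,0,0,0,-3,3.5,0],[0,0,0,0,-3,3.5,0],[0,0,0,0,-3,3.5,0],[0,0,0,0,-2,2.4,0],[0,0,0,0,0,0,0]]]}}

```text
time: 1.5
tool_pos: [0.422, 0.1845, 0.2457]
tcp_rot: [0.282, 1.555, -0.297]
wrist_force: [-1.1, 0.4, 0.1]
width: 0.002
```

```bash
python3 -c "
from h import *
need(-75,-25,.085)"
```

```text
t 1.5 tcp [0.422  0.1845 0.2457] gate mm [-89.4 -11.6] F [-1.1  0.4  0.1] w 0.002
yaw z in gate deg 0.19 x axis [-0.005 -0.009 -1.   ]
need tool cm [16.08 -1.18  1.46]
```

{"api": "arm_command", "payload": {"series": [[[0,0,0,0,-1.3,0.9,0],[0,0,0,4,0,0,0],[0,0,0,4,0,0,0],[0,0,0,4,0,0,0],[0,0,0,0,0,0,0]]]}}

```text
time: 2.0
tool_pos: [0.4261, 0.1724, 0.1243]
tcp_rot: [0.287, 1.552, -0.293]
wrist_force: [-0.5, -0.8, -0.7]
width: -0.0
```

```bash
python3 -c "
from h import *
need(-78,-25,.085)
for n in('top','scene'):
    p,d=bot.read_camera(n);i=bot.camera_info(n)
    a=proj(i,[[.46,.16,.07]])[0].astype(int)
    q=p[max(0,a[1]-70):a[1]+70,a[0]-90:a[0]+90];cv2.imwrite(f'pics/{n}1.png',cv2.resize(q,None,fx=4,fy=4,interpolation=cv2.INTER_CUBIC))
p,d=bot.read_camera('wrist');cv2.imwrite('pics/wrist1.png',p)
"
```

```text
t 2.0 tcp [0.4261 0.1724 0.1243] gate mm [-81.2 -21.4] F [-0.5 -0.8 -0.7] w -0.0
yaw z in gate deg 0.1 x axis [-0.001 -0.004 -1.   ]
need tool cm [ 3.93 -0.35  0.32]
```

View pics/scene1.png

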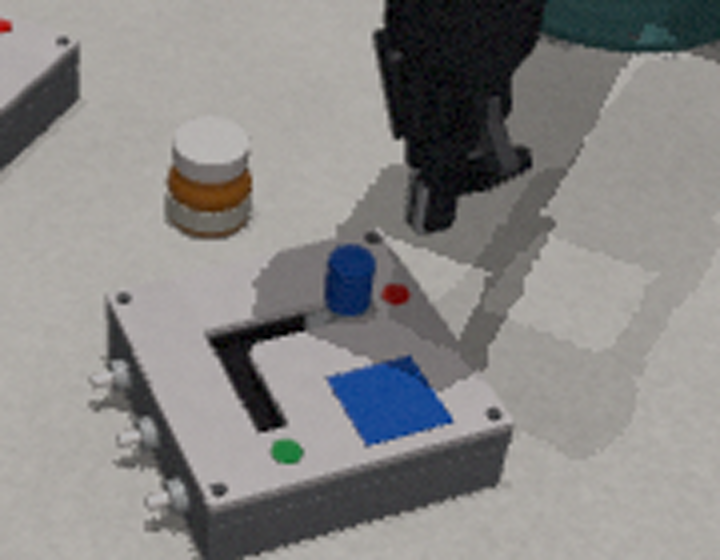

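View pics/wrist1.png

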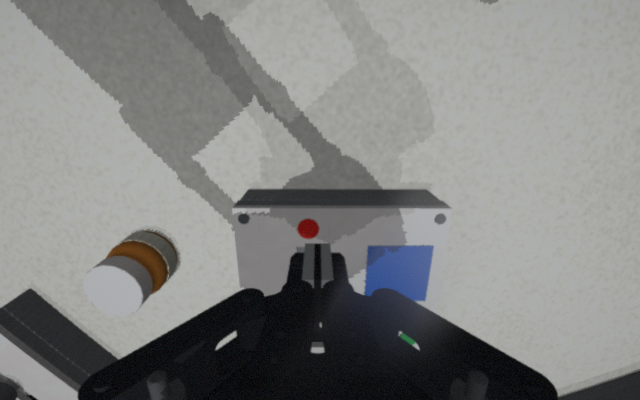

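The scene crop shows the shut fingertip (430,230) standing clear behind the blue knob (350,280), near the red dot. Next I lower it and approach slowly.

{"api": "arm_command", "payload": {"series": [[[0,0,0,2,-0.2,0,0],[0,0,0,2,-0.2,0,0],[0,0,0,0,0,0,0]]]}}

```text
time: 2.45
tool_pos: [0.438, 0.1742, 0.0995]
tcp_rot: [0.296, 1.526, -0.279]
wrist_force: [-0.1, 0.4, -1.1]
width: -0.002
```

```bash
python3 -c "
from h import *
need(-63,-25,.085)"
```

```text
t 2.45 tcp [0.438  0.1742 0.0995] gate mm [-70.8 -15.3] F [-0.1  0.4 -1.1] w -0.002
yaw z in gate deg 0.19 x axis [ 0.027  0.006 -1.   ]
need tool cm [ 1.46 -0.99  0.74]
```

{"api": "arm_command", "payload": {"series": [[[0,0,0,0,0,0.6,0],[0,0,0,0,0,0.6,0],[0,0,0,0,0,0.4,0],[0,0,0,0,0,0.4,0],[0,0,0,0,0,0,0]]]}}

```text
time: 2.95
tool_pos: [0.4643, 0.1692, 0.1087]
tcp_rot: [0.301, 1.515, -0.273]
wrist_force: [0.6, 0.6, -0.5]
width: -0.001
```

```bash
cat >> h.py <<'E'
def look(tag):
    for n in('top','scene'):
        p,d=bot.read_camera(n);i=bot.camera_info(n)
        a=proj(i,[[.5,.15,.07]])[0].astype(int)
        q=p[max(0,a[1]-70):a[1]+70,a[0]-90:a[0]+90];cv2.imwrite(f'pics/{n}{tag}.png',cv2.resize(q,None,fx=4,fy=4,interpolation=cv2.INTER_CUBIC))
        m=bluemask(p);k,l,s,ce=cv2.connectedComponentsWithStats(m)
        for j in range(1,k):
            if s[j,4]>8:
                z=.085 if n=='top' else .072
                w=ray(i,[ce[j]],z)[0]; print(n,s[j],"gate",gate(w).round(1))
E
python3 -c "
from h import *
st();look(2)"
```

```text
t 2.95 tcp [0.4643 0.1692 0.1087] gate mm [-44.5 -10.5] F [ 0.6  0.6 -0.5] w -0.001
yaw z in gate deg 0.19 x axis [ 0.039  0.011 -0.999]
scene [614 129  26  56 749] gate [-760.1  -38.4]
scene [374 221  12  17 175] gate [-26.4 -24.5]
scene [380 247  31  22 413] gate [-20.3  61.9]
```

```bash
python3 -c "
from h import *
s,R=st();print(s['q'].round(3),R.round(3))
i=bot.camera_info('scene')
p=cv2.imread('pics/scene0.png');m=bluemask(p);k,l,s,ce=cv2.connectedComponentsWithStats(m)
for j in range(1,k):
  if s[j,4]>8: print(s[j],gate(ray(i,[ce[j]],.072)[0]).round(1))
"
```

```text
t 3.05 tcp [0.4635 0.1691 0.1082] gate mm [-45.2 -10.8] F [-0.7  1.   0.3] w -0.004
yaw z in gate deg 0.2 x axis [ 0.038  0.011 -0.999]
[ 3.000e-01  3.800e-02  2.152e+00 -1.000e-03  9.120e-01 -9.020e-01] [[ 0.038  0.359  0.932]
 [ 0.011  0.933 -0.36 ]
 [-0.999  0.024  0.032]]
[614 129  26  56 750] [-760.   -38.4]
[380 219  12  18 176] [-39.8 -24.4]
[380 247  31  22 413] [-20.3  61.9]
```

View pics/scene2.png

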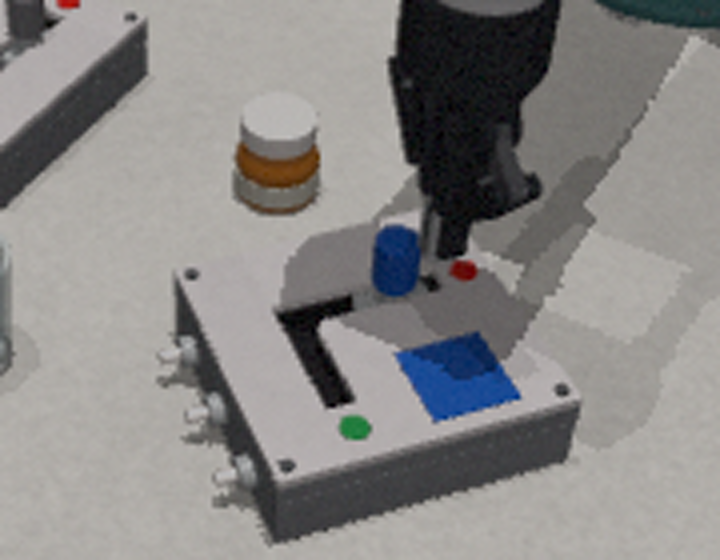

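The knob at (396,262) has moved along its slot by about 13 mm, with little force. The tool pose doesn't match my commands though, so I'll project the reported tip into the picture to check it.

```bash
python3 -c "
from h import *
s,R=st()
tip=s['tool_pos']+R[:,0]*.022
print(tip)
p,d=bot.read_camera('scene');i=bot.camera_info('scene')
a=proj(i,[[.5,.15,.07]])[0].astype(int)
im=cv2.resize(p[a[1]-70:a[1]+70,a[0]-90:a[0]+90],None,fx=4,fy=4,interpolation=cv2.INTER_CUBIC)
def dot(P,c):
  u=(proj(i,[P])[0]-a+[90,70])*4+1.5;cv2.circle(im,tuple(int(v) for v in u),4,c,-1)
dot(tip,(0,255,255));dot(s['tool_pos'],(0,255,0))
for X,Y in((-45,-25),(35,-25),(35,35)): dot(np.r_[G+Rg@np.array([X,Y])/1000,.051],(255,0,255))
im=cv2.convertScaleAbs(im,alpha=1.6,beta=20);cv2.imwrite('pics/s3.png',im)
"
```

```text
t 3.05 tcp [0.4635 0.1691 0.1082] gate mm [-45.2 -10.8] F [-0.7  1.   0.3] w -0.004
yaw z in gate deg 0.2 x axis [ 0.038  0.011 -0.999]
[0.46433932 0.16934008 0.08622818]
```

View pics/s3.png

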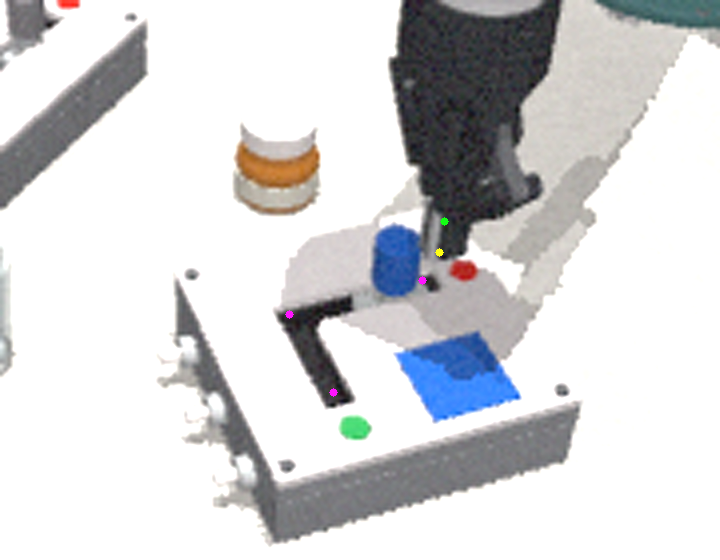

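{"api": "arm_command", "payload": {"series": [[[0,0,0,0,0,-1,0],[0,0,0,0,0,-1,0],[0,0,0,0,0,0,0]]]}}

```text
time: 3.4
tool_pos: [0.4417, 0.1764, 0.1063]
tcp_rot: [0.3, 1.518, -0.275]
wrist_force: [-1.1, -0.1, -0.7]
width: -0.002
```

```bash
python3 -c "
from h import *
s,R=st();print(s['q'].round(3),s['joint_torque'].round(1),s['joint_vel'].round(2))
need(-75,-25,.085)"
```

```text
t 3.4 tcp [0.4417 0.1764 0.1063] gate mm [-68.1 -12. ] F [-1.1 -0.1 -0.7] w -0.002
yaw z in gate deg 0.18 x axis [ 0.035  0.01  -0.999]
[ 0.329  0.009  2.186 -0.003  0.91  -0.872] [  0.1 -32.2 -31.7   0.   -0.2   0.1] [-0.    0.   -0.   -0.01 -0.01 -0.  ]
t 3.4 tcp [0.4417 0.1764 0.1063] gate mm [-68.1 -12. ] F [-1.1 -0.1 -0.7] w -0.002
yaw z in gate deg 0.18 x axis [ 0.035  0.01  -0.999]
need tool cm [ 2.08 -1.34 -0.75]
```

{"api": "arm_command", "payload": {"series": [[[0,0.036,0,0,-1.3,-0.8,0],[0,0,0,0,0,0,0]]]}}

```text
time: 3.6
tool_pos: [0.4278, 0.1675, 0.1055]
tcp_rot: [0.305, 1.555, -0.269]
wrist_force: [-0.0, 0.2, -0.2]
width: 0.001
```

```bash
python3 -c "
from h import *
need(-75,-25,.085);print(bot.read_state()['q'].round(3))"
```

```text
t 3.6 tcp [0.4278 0.1675 0.1055] gate mm [-77.8 -25.3] F [-0.   0.2 -0.2] w 0.001
yaw z in gate deg 0.35 x axis [ 0.     0.023 -1.   ]
need tool cm [ 2.04 -0.02  0.3 ]
[ 0.304 -0.004  2.201  0.027  0.938 -0.917]
```

Good tracking now. I'll descend in small rows.

{"api": "arm_command", "payload": {"series": [[[0,0,0,1,0,0,0],[0,0,0,0,0,0,0]]]}}

```text
time: 3.8
tool_pos: [0.4283, 0.1681, 0.095]
tcp_rot: [0.305, 1.553, -0.269]
wrist_force: [-0.4, -0.4, -0.6]
width: 0.006
```

```bash
python3 -c "
from h import *
need(-75,-25,.085);s=bot.read_state();print(s['q'].round(3),s['joint_torque'].round(1))"
```

```text
t 3.8 tcp [0.4283 0.1681 0.095 ] gate mm [-77.6 -24.5] F [-0.4 -0.4 -0.6] w 0.006
yaw z in gate deg 0.34 x axis [ 0.003  0.023 -1.   ]
need tool cm [ 0.99 -0.07  0.27]
[ 0.305  0.011  2.209  0.027  0.913 -0.916] [ -0.1 -31.9 -31.8   0.1  -0.3  -0. ]
```

{"api": "arm_command", "payload": {"series": [[[0,0,-0.022,1,0,0,0],[0,0,0,0,0,0,0]]]}}

```text
time: 4.0
tool_pos: [0.4287, 0.1686, 0.0839]
tcp_rot: [0.287, 1.557, -0.288]
wrist_force: [0.6, 0.7, -0.1]
width: -0.003
```

```bash
python3 -c "
from h import *
need(-60,-25,.085)"
```

```text
t 4.0 tcp [0.4287 0.1686 0.0839] gate mm [-77.4 -23.9] F [ 0.6  0.7 -0.1] w -0.003
yaw z in gate deg 0.33 x axis [-0.005  0.001 -1.   ]
need tool cm [-0.12 -0.12  1.74]
```

{"api": "arm_command", "payload": {"series": [[[0,0,0,0,-0.1,0.8,0],[0,0,0,0,0,0.8,0],[0,0,0,0,0,0.5,0],[0,0,0,0,0,0,0]]]}}

```text
time: 4.4
tool_pos: [0.4505, 0.16, 0.0834]
tcp_rot: [0.286, 1.556, -0.287]
wrist_force: [0.7, 0.3, -0.1]
width: -0.0
```

```bash
python3 -c "
from h import *
need(11,-25,.085);look(4)"
```

```text
t 4.4 tcp [0.4505 0.16   0.0834] gate mm [-53.9 -24. ] F [ 0.7  0.3 -0.1] w -0.0
yaw z in gate deg 0.39 x axis [-0.004  0.    -1.   ]
need tool cm [-0.18 -0.15  6.49]
scene [614 129  26  56 750] gate [-760.1  -38.4]
scene [374 220  13  18 179] gate [-27.1 -25.2]
scene [380 247  31  22 413] gate [-20.3  61.9]
```

{"api": "arm_command", "payload": {"series": [[[0,0,0,-0.1,-0.1,0.5,0],[0,0,0,0,0,0.5,0],[0,0,0,0,0,0.5,0],[0,0,0,0,0,0.5,0],[0,0,0,0,0,0.5,0],[0,0,0,0,0,0.5,0],[0,0,0,0,0,0.5,0],[0,0,0,0,0,0.3,0],[0,0,0,0,0,0,0]]]}}

```text
time: 5.4
tool_pos: [0.4872, 0.1442, 0.0842]
tcp_rot: [0.286, 1.558, -0.287]
wrist_force: [-1.1, 0.6, -0.0]
width: -0.001
```

```bash
python3 -c "
from h import *
need(11,-25,.085);look(5)"
```

```text
t 5.4 tcp [0.4872 0.1442 0.0842] gate mm [-14.  -25.4] F [-1.1  0.6 -0. ] w -0.001
yaw z in gate deg 0.38 x axis [-0.006  0.    -1.   ]
need tool cm [-0.1   0.02  2.5 ]
scene [614 129  26  56 751] gate [-760.3  -38.6]
scene [359 224  12  18 187] gate [  9.4 -25.6]
scene [380 247  31  22 413] gate [-20.3  61.9]
```

{"api": "arm_command", "payload": {"series": [[[0,0,0,0,0,0.4,0],[0,0,0,0,0,0.4,0],[0,0,0,0,0,0.4,0],[0,0,0,0,0,0.4,0],[0,0,0,0,0,0.4,0],[0,0,0,0,0,0.2,0],[0,0,0,0,0,0,0]]]}}

```text
time: 6.2
tool_pos: [0.5087, 0.1359, 0.0838]
tcp_rot: [0.285, 1.559, -0.287]
wrist_force: [-1.1, -0.2, -1.0]
width: -0.0
```

```bash
python3 -c "
from h import *
need(11,-25,.085);look(6)"
```

```text
t 6.2 tcp [0.5087 0.1359 0.0838] gate mm [  9.  -25.4] F [-1.1 -0.2 -1. ] w -0.0
yaw z in gate deg 0.41 x axis [-0.007  0.    -1.   ]
need tool cm [-0.12  0.04  0.2 ]
top [252 202  10   8  50] gate [-40.7  30.9]
scene [614 129  26  56 750] gate [-760.2  -38.5]
scene [349 227  12  18 188] gate [ 32.6 -24.7]
scene [380 247  31  22 413] gate [-20.3  61.9]
```

View pics/scene6.png

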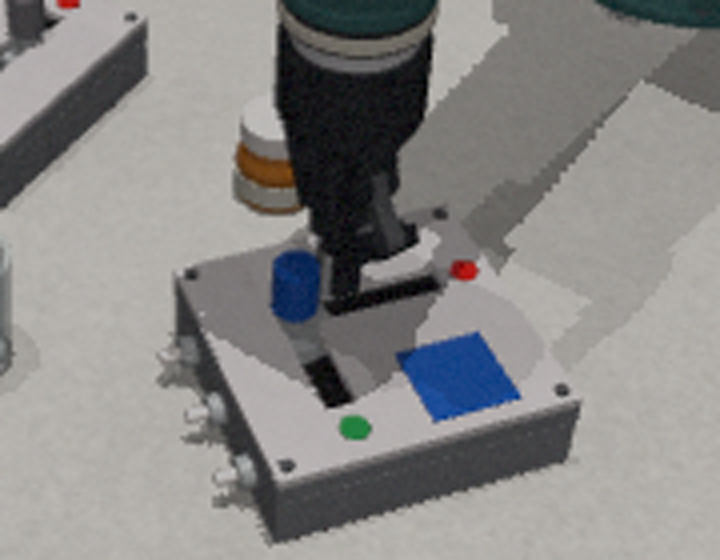

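The knob (296,286) is close to the corner at about x = 33. I'll nudge it until the stop shows in the force.

{"api": "arm_command", "payload": {"series": [[[0,0,0,0,0,0.2,0],[0,0,0,0,0,0.1,0],[0,0,0,0,0,0,0]]]}}

```text
time: 6.6
tool_pos: [0.5111, 0.1349, 0.0837]
tcp_rot: [0.285, 1.559, -0.287]
wrist_force: [-0.1, -0.4, 0.5]
width: -0.003
```

```bash
python3 -c "
from h import *
st();look(7)"
```

```text
t 6.6 tcp [0.5111 0.1349 0.0837] gate mm [ 11.6 -25.4] F [-0.1 -0.4  0.5] w -0.003
yaw z in gate deg 0.43 x axis [-0.008  0.    -1.   ]
top [251 201  11   8  61] gate [-39.2  32. ]
scene [614 129  26  56 748] gate [-760.   -38.3]
scene [348 227  12  18 188] gate [ 35.1 -25.2]
scene [380 247  31  22 413] gate [-20.3  61.9]
```

{"api": "arm_command", "payload": {"series": [[[0,0,0,0,0,0.15,0],[0,0,0,0,0,0.1,0],[0,0,0,0,0,0,0]]]}}

```text
time: 7.0
tool_pos: [0.5118, 0.1344, 0.0833]
tcp_rot: [0.285, 1.563, -0.287]
wrist_force: [-0.2, 0.4, -0.1]
width: 0.001
```

```bash
python3 -c "
from h import *
st();look(8)"
```

```text
t 7.0 tcp [0.5118 0.1344 0.0833] gate mm [ 12.5 -25.7] F [-0.2  0.4 -0.1] w 0.001
yaw z in gate deg 0.43 x axis [-0.011  0.001 -1.   ]
top [250 200  13  10  75] gate [-37.7  32.1]
scene [614 129  26  56 748] gate [-760.   -38.3]
scene [348 227  12  18 185] gate [ 35.7 -25.5]
scene [380 247  31  22 413] gate [-20.3  61.9]
```

{"api": "arm_command", "payload": {"series": [[[0,0,0,0,0,0.3,0]]]}}

```text
time: 7.2
tool_pos: [0.5126, 0.1337, 0.083]
tcp_rot: [0.286, 1.567, -0.288]
wrist_force: [-11.8, 6.3, 5.5]
width: 0.005
```

```bash
python3 -c "
from h import *
st();look(9)"
```

```text
t 7.2 tcp [0.5126 0.1337 0.083 ] gate mm [ 13.5 -26. ] F [-11.8   6.3   5.5] w 0.005
yaw z in gate deg 0.39 x axis [-0.016  0.001 -1.   ]
top [250 199  14  11  83] gate [-36.5  32.3]
scene [614 129  26  56 752] gate [-760.3  -38.6]
scene [347 227  12  18 183] gate [ 36.2 -25.4]
scene [380 247  31  22 413] gate [-20.3  61.9]
```

View pics/scene9.png

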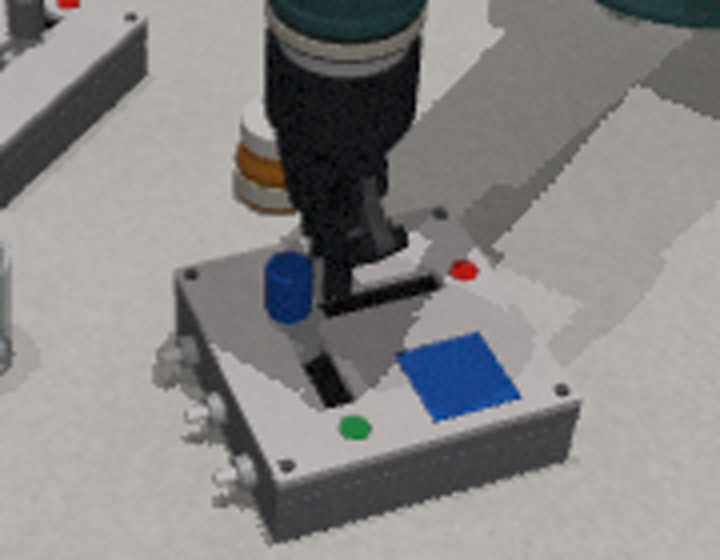

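That's the hard stop: about 13 N, with the knob at the corner (290,287). I'll back off and go around to the gate's -y side.

{"api": "arm_command", "payload": {"series": [[[0,0,0,0,0,-0.8,0],[0,0,0,-0.1,0,-1,0],[0,0,0,0,-1.5,0,0],[0,0,0,0,-1.5,0,0],[0,0,0,0,-1,0,0],[0,0,0,0,0,0,0]]]}}

```text
time: 7.9
tool_pos: [0.4811, 0.0997, 0.085]
tcp_rot: [0.284, 1.562, -0.287]
wrist_force: [0.1, 0.6, 0.0]
width: 0.003
```

```bash
python3 -c "
from h import *
need(36,-68,.084);look(10)"
```

```text
t 7.9 tcp [0.4811 0.0997 0.085 ] gate mm [ -3.5 -69.1] F [0.1 0.6 0. ] w 0.003
yaw z in gate deg 0.48 x axis [-0.01 -0.   -1.  ]
need tool cm [0.06 0.07 3.96]
top [248 199   4   8  23] gate [-42.6  55.6]
scene [614 129  26  56 750] gate [-760.2  -38.5]
scene [348 227  12  18 184] gate [ 35.9 -25.3]
scene [380 247  31  22 413] gate [-20.3  61.9]
```

{"api": "arm_command", "payload": {"series": [[[0,0,0,0,0,1.3,0],[0,0,0,0,0,1.3,0],[0,0,0,0,0,1.2,0],[0,0,0,0,0,0,0]]]}}

```text
time: 8.4
tool_pos: [0.5227, 0.0863, 0.0855]
tcp_rot: [0.285, 1.558, -0.285]
wrist_force: [-0.3, 0.3, -0.0]
width: -0.001
```

```bash
python3 -c "
from h import *
need(36,-54,.084);look(11)"
```

```text
t 8.4 tcp [0.5227 0.0863 0.0855] gate mm [ 40.1 -66.5] F [-0.3  0.3 -0. ] w -0.001
yaw z in gate deg 0.5 x axis [-0.006  0.001 -1.   ]
need tool cm [ 0.15  1.25 -0.4 ]
top [248 193  14  17 159] gate [-32.1  41.9]
scene [614 129  26  56 751] gate [-760.   -38.4]
scene [348 227  12  18 181] gate [ 36. -25.]
scene [380 247  31  22 413] gate [-20.3  61.9]
```

View pics/scene11.png

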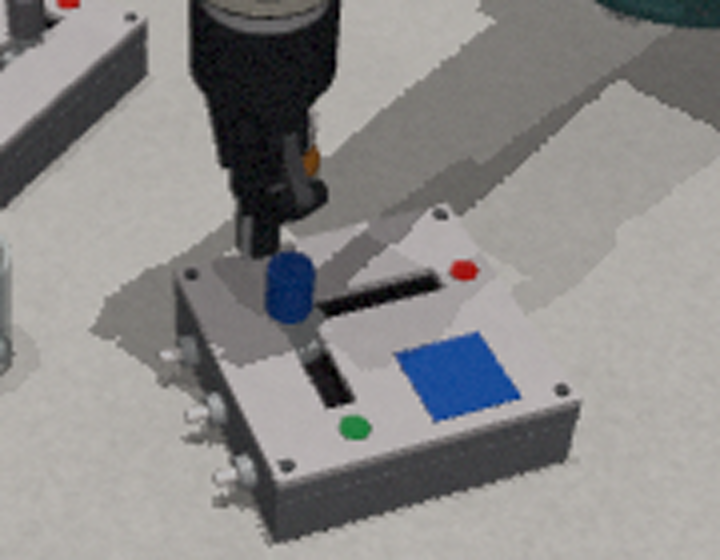

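The knob (290,287) is still at the corner and the fingertip stands behind it on the -y side. The knuckle overhang looks clear above the knob, so I'll approach slowly.

{"api": "arm_command", "payload": {"series": [[[0,0,0,0.1,0.4,-0.4,0],[0,0,0,0,0.4,0,0],[0,0,0,0,0.4,0,0],[0,0,0,0,0.4,0,0],[0,0,0,0,0,0,0]]]}}

```text
time: 9.0
tool_pos: [0.5209, 0.105, 0.083]
tcp_rot: [0.283, 1.563, -0.285]
wrist_force: [-0.1, 0.2, -0.5]
width: 0.002
```

```bash
python3 -c "
from h import *
need(36,-54,.084);look(12)"
```

```text
t 9.0 tcp [0.5209 0.105  0.083 ] gate mm [ 31.6 -49.7] F [-0.1  0.2 -0.5] w 0.002
yaw z in gate deg 0.57 x axis [-0.011  0.001 -1.   ]
need tool cm [-0.1  -0.44  0.44]
top [248 195   7  12  49] gate [-39.1  52.3]
scene [614 129  26  56 751] gate [-760.3  -38.5]
scene [348 228  12  18 189] gate [ 35.8 -21.6]
scene [380 247  31  22 413] gate [-20.3  61.9]
```

{"api": "arm_command", "payload": {"series": [[[0,0,0,-0.1,0.1,0.3,0],[0,0,0,0,0.4,0.1,0],[0,0,0,0,0.4,0,0],[0,0,0,0,0.4,0,0],[0,0,0,0,0.4,0,0],[0,0,0,0,0.4,0,0],[0,0,0,0,0.4,0,0],[0,0,0,0,0,0,0]]]}}

```text
time: 9.9
tool_pos: [0.534, 0.1281, 0.0837]
tcp_rot: [0.283, 1.565, -0.287]
wrist_force: [-0.1, -0.2, 0.9]
width: 0.001
```

```bash
python3 -c "
from h import *
need(36,7,.084);look(13)"
```

```text
t 9.9 tcp [0.534  0.1281 0.0837] gate mm [ 35.4 -23.4] F [-0.1 -0.2  0.9] w 0.001
yaw z in gate deg 0.54 x axis [-0.013  0.    -1.   ]
need tool cm [-0.04  3.04  0.08]
top [252 193  12  17 144] gate [-28.7  36. ]
scene [614 129  26  56 750] gate [-760.4  -38.6]
scene [353 236  12  19 197] gate [35.8  3.7]
scene [380 247  31  22 413] gate [-20.3  61.9]
```

View pics/scene13.png

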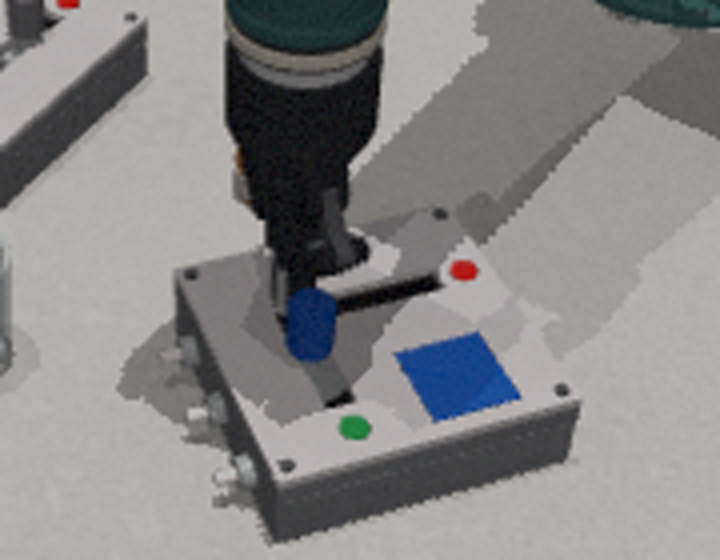

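The knob (311,325) is partway along the short leg, moving freely. I'll keep pushing.

{"api": "arm_command", "payload": {"series": [[[0,0,0,0,0.4,0,0],[0,0,0,0,0.4,0,0],[0,0,0,0,0.4,0,0],[0,0,0,0,0.4,0,0],[0,0,0,0,0.4,0,0],[0,0,0,0,0.3,0,0],[0,0,0,0,0.2,0,0],[0,0,0,0,0,0,0]]]}}

```text
time: 10.8
tool_pos: [0.5435, 0.1529, 0.0836]
tcp_rot: [0.283, 1.565, -0.287]
wrist_force: [-0.0, -1.7, -0.2]
width: -0.0
```

```bash
python3 -c "
from h import *
need(36,7,.084);look(14)"
```

```text
t 10.8 tcp [0.5435 0.1529 0.0836] gate mm [35.3  3.2] F [-0.  -1.7 -0.2] w -0.0
yaw z in gate deg 0.52 x axis [-0.013 -0.    -1.   ]
need tool cm [-0.04  0.38  0.08]
top [248 193  17  17 177] gate [-29.5  39.9]
scene [614 129  26  56 751] gate [-760.2  -38.5]
scene [357 244  13  19 204] gate [35.6 30.2]
scene [380 247  31  22 413] gate [-20.3  61.9]
```

{"api": "arm_command", "payload": {"series": [[[0,0,0,0,0.2,0,0],[0,0,0,0,0.2,0,0],[0,0,0,0,0.15,0,0]]]}}

```text
time: 11.2
tool_pos: [0.5452, 0.1577, 0.0835]
tcp_rot: [0.283, 1.565, -0.288]
wrist_force: [-1.1, -1.2, -0.4]
width: 0.002
```

```bash
python3 -c "
from h import *
need(36,7,.084);look(15)"
```

```text
t 11.2 tcp [0.5452 0.1577 0.0835] gate mm [35.1  8.2] F [-1.1 -1.2 -0.4] w 0.002
yaw z in gate deg 0.48 x axis [-0.013 -0.001 -1.   ]
need tool cm [-0.05 -0.12  0.09]
top [248 193  16  18 182] gate [-30.2  39.6]
scene [614 129  26  56 750] gate [-760.2  -38.5]
scene [358 246  13  19 210] gate [35.7 35.2]
scene [380 247  31  22 413] gate [-20.3  61.9]
```

Almost home. A couple of small nudges will find the end stop.

{"api": "arm_command", "payload": {"series": [[[0,0,0,0,0.2,0,0],[0,0,0,0,0.2,0,0]]]}}

```text
time: 11.5
tool_pos: [0.5462, 0.1606, 0.0835]
tcp_rot: [0.281, 1.566, -0.289]
wrist_force: [-2.8, -7.0, 4.1]
width: 0.008
```

```bash
python3 -c "
from h import *
st();look(16)"
```

```text
t 11.5 tcp [0.5462 0.1606 0.0835] gate mm [35.  11.2] F [-2.8 -7.   4.1] w 0.008
yaw z in gate deg 0.52 x axis [-0.015 -0.003 -1.   ]
top [248 193  16  18 182] gate [-30.3  39.3]
scene [614 129  26  56 752] gate [-760.3  -38.6]
scene [359 247  13  19 208] gate [35.5 37.5]
scene [380 247  31  22 412] gate [-20.3  62. ]
```

End stop felt at about 8 N. I'll retreat along -y, then up.

{"api": "arm_command", "payload": {"series": [[[0,0,0,0,-1,0,0],[0,0,0,0,-1.5,0,0],[0,0,0,0,-1.5,0,0],[0,0,0,-3,0,0,0],[0,0,0,-4,0,0,0],[0,0,0,-4,-2,-2,0],[0,0,0,0,-3,-3,0],[0,0,0,0,-3,-3,0],[0,0,0,0,0,0,0]]]}}

```text
time: 12.5
tool_pos: [0.4238, 0.0681, 0.1985]
tcp_rot: [0.284, 1.566, -0.292]
wrist_force: [-0.0, 0.3, 0.1]
width: 0.001
```

```bash
python3 -c "
from h import *
st();look(17)
for n in('top','scene'):
  p,d=bot.read_camera(n);cv2.imwrite(f'pics/{n}_end.png',p)
a=cv2.imread('pics/top0.png');b=cv2.imread('pics/top_end.png')
cv2.imwrite('pics/cmp.png',np.vstack([a[80:300,180:480],b[80:300,180:480]]))
"
```

```text
t 12.5 tcp [0.4238 0.0681 0.1985] gate mm [ -45.5 -119.4] F [-0.   0.3  0.1] w 0.001
yaw z in gate deg 0.33 x axis [-0.015 -0.002 -1.   ]
top [261 179   8   7  40] gate [37.  37.3]
top [248 193  16  15 154] gate [-28.2  43.2]
scene [614 129  26  56 752] gate [-760.1  -38.5]
scene [359 247  13  19 206] gate [35.7 37. ]
scene [380 247  31  22 413] gate [-20.3  61.9]
```

View pics/scene17.png

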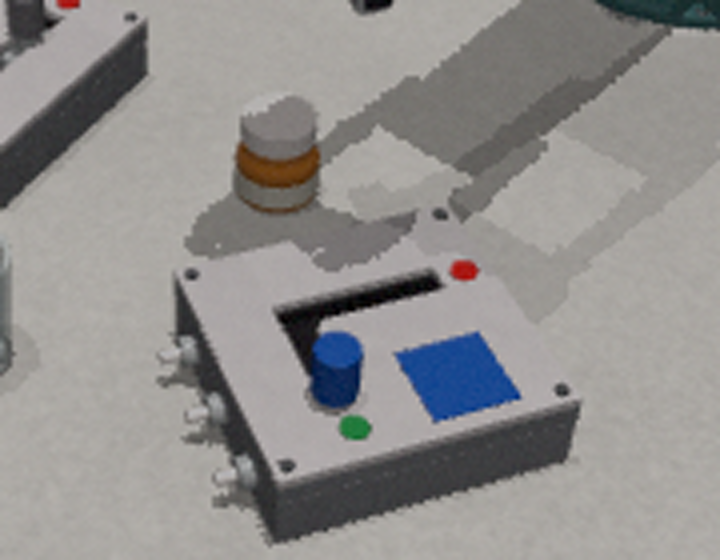

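View pics/cmp.png

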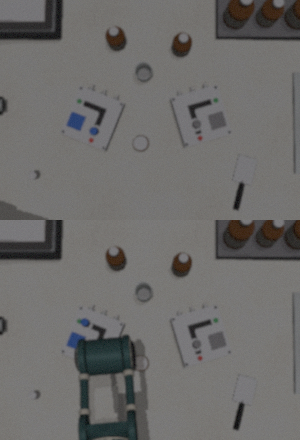

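View pics/scene_end.png

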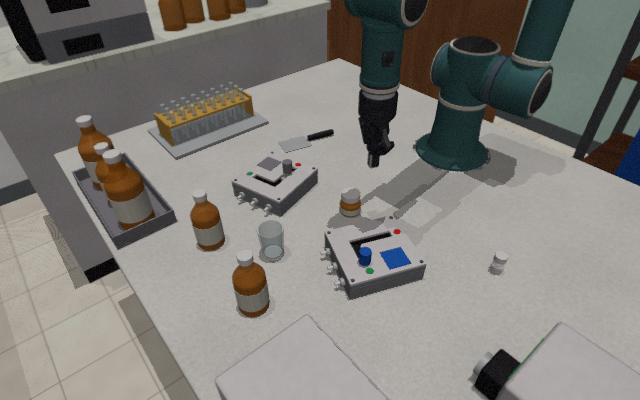

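The knob (337,370 in the crop) stands at the home end beside the green dot. Everything else looks unmoved and the arm is clear, so I'll hand in.

```bash
python3 -c "
from workcell import bot
bot.finish_job()"
```

```text
the job is handed in; nothing more can be done
```

The blue knob is at the home end beside the green dot, and the job was handed in at about 12.6 s. I pushed it with the shut fingertips along the long leg to the corner stop (about 13 N on the wrist). I then went round and pushed it along the short leg to the end stop (about 8 N).

**Final checks:** after the arm withdrew, the knob's centre measured (35.7, 37.0) mm in the gate's frame from the scene camera and (37, 37.3) mm from the top camera. The home point is (35, 35) mm, and up to 2 mm farther in y is allowed. The knob looked down in its slot in the last picture. The grey knob and the other items looked unmoved when I compared pictures; I did not measure them.

**What went wrong on the way:**
- **Missed descent:** the first descent stopped short and the tool drifted and tilted. I never found out why.
- **Early contact:** I had sent the next move before reading that result. The fingertip touched the knob off-centre and near its top edge, and moved it about 13 mm along its slot with little force. I backed off, corrected the pose and carried on.

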